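# Fill the cap box under the spout and right the stain bottles

## Task

Get the staining bench ready: push the white receiving box along its slide rail until it is fully home under the spout, lay all the loose red caps together on the tip tray, and lift the tray by its red bar until they have slid through the spout into the box. Let the tray down again and then draw the box, with the caps in it, fully back to the front end of its rail. Also stand every fallen stain bottle upright in the grey lane among its neighbours, so that in the end all the bottles stand upright in the lane; leave the other things on the bench where they are.

Things in the scene. Friction and masses are not known exactly. Their poses are not given: they have to be found in the camera images.
- station: Filling station fixed to the worktop. Origin on the worktop under the middle of the spout; x along the rail, away from the robot; y left. Clear square spout: outside 112 mm (x) by 108 mm (y), lower end 75 mm above the worktop, top 120 mm on the tray side (y = -52 mm), 145 mm at x = +-54 mm, 180 mm at y = +52 mm. Base plate x = -305 to +80 mm, y = +-75 mm. Tray rest at y = -150 mm.
- carriage (a joint): Slide of the white receiving box along the station's x axis, m: 0 = front end of the rail (towards the robot), 0.16 = against the rubber stop, fully home under the spout. Friction about 1.5 N; stays where it is left.
- box_in (a point): Middle of the box's inner floor (21 mm above the worktop); axes as the station. The box is 126 mm (x) by 122 mm (y) outside, walls 3 mm, rim 63 mm above the worktop.
- box_post (a point): Point on the axis of the upright blue post on the ledge before the box, the handle to slide the box by: 18 mm diameter, from 24 to 76 mm above the worktop, with a head of 22 mm diameter over the top 6 mm to 82 mm. This point is 63 mm above the worktop, 125 mm before the middle of the box.
- tray (a joint): Tip of the steel tray, rad: 0 = level on its rest, grows as the bar is lifted, stop at 1.15. The hinge is at the spout's right-hand (-y) edge, axis along the station's x. Not sprung: falls back slowly to level by its own weight (0.25 kg) when let go. The caps slide off at about 0.5 to 0.9 rad.
- tray_in (a point): Middle of the tray's floor, 125 mm above the worktop when level; axes as the station while level, tipping with the tray. Inside the tray is 96 mm along x and 124 mm along y; walls 4 mm thick and 18 mm high on three sides; the side towards the spout (+y) is open.
- tray_bar (a point): Middle of the tray's red lifting bar: round, 10 mm diameter, 72 mm long along the station's x, 160 mm from the hinge and 10 mm above the tray floor; 35 mm free between it and the tray's end wall.
- tray_hinge (a point): Point on the tray's hinge axis, at the middle of its width.
- lane: Grey lane tray fixed to the worktop. Origin: on the worktop under its middle; y is its long axis (to the left), x points away from the robot. 366 mm long (y), 86 mm wide (x); floor 4 mm thick, rim 12 mm high; inside 70 mm wide and 350 mm long. Room for four bottles about 85 mm apart.
- vial_block: Aluminium block with vials, 50x120x43 mm; bystander. Origin: middle of its underside.
- timer: White bench timer, 66x66x18 mm; bystander. Origin: middle of its underside.
- tube: Conical tube with blue cap, lying, 21x121x20 mm; bystander. Origin: underside, near mid-length.
- cap_1: Red screw cap, 34 mm across and 18 mm high, three or four of them (absent ones read None), lying flat on the worktop at the start. Origin: middle of its underside; z up when it lies as at the start.
- cap_2: Red screw cap, 34 mm across and 18 mm high, three or four of them (absent ones read None), lying flat on the worktop at the start. Origin: middle of its underside; z up when it lies as at the start.
- cap_3: Red screw cap, 34 mm across and 18 mm high, three or four of them (absent ones read None), lying flat on the worktop at the start. Origin: middle of its underside; z up when it lies as at the start.
- cap_4: Red screw cap, 34 mm across and 18 mm high, three or four of them (absent ones read None), lying flat on the worktop at the start. Origin: middle of its underside; z up when it lies as at the start.
- bottle_1: Violet stain bottle with a fixed red cap, 109 mm tall, 0.15 kg; body 48 mm across to 70 mm above its base, then a shoulder to the 37 mm cap. Origin: middle of its base; z axis points from base to cap (up when it stands, level when it lies). One or two of bottle_1 to bottle_4 stand in the lane at the start (absent ones read None).
- bottle_2: Violet stain bottle with a fixed red cap, 109 mm tall, 0.15 kg; body 48 mm across to 70 mm above its base, then a shoulder to the 37 mm cap. Origin: middle of its base; z axis points from base to cap (up when it stands, level when it lies). One or two of bottle_1 to bottle_4 stand in the lane at the start (absent ones read None).
- bottle_3: Violet stain bottle with a fixed red cap, 109 mm tall, 0.15 kg; body 48 mm across to 70 mm above its base, then a shoulder to the 37 mm cap. Origin: middle of its base; z axis points from base to cap (up when it stands, level when it lies). One or two of bottle_1 to bottle_4 stand in the lane at the start (absent ones read None).
- bottle_4: Violet stain bottle with a fixed red cap, 109 mm tall, 0.15 kg; body 48 mm across to 70 mm above its base, then a shoulder to the 37 mm cap. Origin: middle of its base; z axis points from base to cap (up when it stands, level when it lies). One or two of bottle_1 to bottle_4 stand in the lane at the start (absent ones read None).
- bottle_5: Violet stain bottle with a fixed red cap, 109 mm tall, 0.15 kg; body 48 mm across to 70 mm above its base, then a shoulder to the 37 mm cap. Origin: middle of its base; z axis points from base to cap (up when it stands, level when it lies). One or both of bottle_5 and bottle_6 lie before the lane at the start (an absent one reads None).
- bottle_6: Violet stain bottle with a fixed red cap, 109 mm tall, 0.15 kg; body 48 mm across to 70 mm above its base, then a shoulder to the 37 mm cap. Origin: middle of its base; z axis points from base to cap (up when it stands, level when it lies). One or both of bottle_5 and bottle_6 lie before the lane at the start (an absent one reads None).

How it is judged (in metres and radians):
On the way, in this order (a step that is already met when the one before it is completed fails the run):
1. the receiving box is fully home under the spout, the tray level (value of joint carriage above 0.152 m and value of joint tray below 0.08 rad), for 0.2 s.
2. with the box under the spout, all the caps lie on the level tray (one that went down the spout early counts if it is in the box and others are on the tray) (all of step 1 and ((x of cap_1 in the frame of tray_in between -0.052 and 0.052 m and y of cap_1 in the frame of tray_in between -0.064 and 0.064 m and z of cap_1 in the frame of tray_in between -0.01 and 0.045 m) or (x of cap_2 in the frame of tray_in between -0.052 and 0.052 m and y of cap_2 in the frame of tray_in between -0.064 and 0.064 m and z of cap_2 in the frame of tray_in between -0.01 and 0.045 m) or (x of cap_3 in the frame of tray_in between -0.052 and 0.052 m and y of cap_3 in the frame of tray_in between -0.064 and 0.064 m and z of cap_3 in the frame of tray_in between -0.01 and 0.045 m) or (x of cap_4 in the frame of tray_in between -0.052 and 0.052 m and y of cap_4 in the frame of tray_in between -0.064 and 0.064 m and z of cap_4 in the frame of tray_in between -0.01 and 0.045 m)) and ((x of cap_1 in the frame of tray_in between -0.052 and 0.052 m and y of cap_1 in the frame of tray_in between -0.064 and 0.064 m and z of cap_1 in the frame of tray_in between -0.01 and 0.045 m) or (x of cap_1 in the frame of box_in between -0.062 and 0.062 m and y of cap_1 in the frame of box_in between -0.06 and 0.06 m and z of cap_1 in the frame of box_in between -0.01 and 0.045 m)) and ((x of cap_2 in the frame of tray_in between -0.052 and 0.052 m and y of cap_2 in the frame of tray_in between -0.064 and 0.064 m and z of cap_2 in the frame of tray_in between -0.01 and 0.045 m) or (x of cap_2 in the frame of box_in between -0.062 and 0.062 m and y of cap_2 in the frame of box_in between -0.06 and 0.06 m and z of cap_2 in the frame of box_in between -0.01 and 0.045 m)) and ((x of cap_3 in the frame of tray_in between -0.052 and 0.052 m and y of cap_3 in the frame of tray_in between -0.064 and 0.064 m and z of cap_3 in the frame of tray_in between -0.01 and 0.045 m) or (x of cap_3 in the frame of box_in between -0.062 and 0.062 m and y of cap_3 in the frame of box_in between -0.06 and 0.06 m and z of cap_3 in the frame of box_in between -0.01 and 0.045 m)) and ((x of cap_4 in the frame of tray_in between -0.052 and 0.052 m and y of cap_4 in the frame of tray_in between -0.064 and 0.064 m and z of cap_4 in the frame of tray_in between -0.01 and 0.045 m) or (x of cap_4 in the frame of box_in between -0.062 and 0.062 m and y of cap_4 in the frame of box_in between -0.06 and 0.06 m and z of cap_4 in the frame of box_in between -0.01 and 0.045 m))), for 0.2 s.
3. the tray is tipped up while the box is under the spout (value of joint carriage above 0.152 m and value of joint tray above 0.45 rad), for 0.1 s.
4. the tray is level again and all the caps are in the box, still under the spout (all of step 1 and x of cap_1 in the frame of box_in between -0.062 and 0.062 m and y of cap_1 in the frame of box_in between -0.06 and 0.06 m and z of cap_1 in the frame of box_in between -0.01 and 0.045 m and x of cap_2 in the frame of box_in between -0.062 and 0.062 m and y of cap_2 in the frame of box_in between -0.06 and 0.06 m and z of cap_2 in the frame of box_in between -0.01 and 0.045 m and x of cap_3 in the frame of box_in between -0.062 and 0.062 m and y of cap_3 in the frame of box_in between -0.06 and 0.06 m and z of cap_3 in the frame of box_in between -0.01 and 0.045 m and x of cap_4 in the frame of box_in between -0.062 and 0.062 m and y of cap_4 in the frame of box_in between -0.06 and 0.06 m and z of cap_4 in the frame of box_in between -0.01 and 0.045 m), for 0.2 s.
At the end, for the whole second after the job is handed in: The box is within 12 mm of the front end of its rail with every cap in it, the tray is level (under 0.08 rad), and every bottle stands at rest and upright (within 0.1 rad) on the floor of the lane, within 20 mm of its middle line (value of joint carriage below 0.012 m and value of joint tray below 0.08 rad and x of cap_1 in the frame of box_in between -0.062 and 0.062 m and y of cap_1 in the frame of box_in between -0.06 and 0.06 m and z of cap_1 in the frame of box_in between -0.01 and 0.045 m and x of cap_2 in the frame of box_in between -0.062 and 0.062 m and y of cap_2 in the frame of box_in between -0.06 and 0.06 m and z of cap_2 in the frame of box_in between -0.01 and 0.045 m and x of cap_3 in the frame of box_in between -0.062 and 0.062 m and y of cap_3 in the frame of box_in between -0.06 and 0.06 m and z of cap_3 in the frame of box_in between -0.01 and 0.045 m and x of cap_4 in the frame of box_in between -0.062 and 0.062 m and y of cap_4 in the frame of box_in between -0.06 and 0.06 m and z of cap_4 in the frame of box_in between -0.01 and 0.045 m and angle between each of bottle_1, bottle_2, bottle_3, bottle_4, bottle_5, bottle_6's own z axis and vertical below 0.1 rad and x of bottle_1 in the frame of lane between -0.02 and 0.02 m and y of bottle_1 in the frame of lane between -0.17 and 0.17 m and z of bottle_1 in the frame of lane between -0.004 and 0.012 m and linear speed of each of bottle_1, bottle_2, bottle_3, bottle_4, bottle_5, bottle_6 below 0.03 m/s and x of bottle_2 in the frame of lane between -0.02 and 0.02 m and y of bottle_2 in the frame of lane between -0.17 and 0.17 m and z of bottle_2 in the frame of lane between -0.004 and 0.012 m and x of bottle_3 in the frame of lane between -0.02 and 0.02 m and y of bottle_3 in the frame of lane between -0.17 and 0.17 m and z of bottle_3 in the frame of lane between -0.004 and 0.012 m and x of bottle_4 in the frame of lane between -0.02 and 0.02 m and y of bottle_4 in the frame of lane between -0.17 and 0.17 m and z of bottle_4 in the frame of lane between -0.004 and 0.012 m and x of bottle_5 in the frame of lane between -0.02 and 0.02 m and y of bottle_5 in the frame of lane between -0.17 and 0.17 m and z of bottle_5 in the frame of lane between -0.004 and 0.012 m and x of bottle_6 in the frame of lane between -0.02 and 0.02 m and y of bottle_6 in the frame of lane between -0.17 and 0.17 m and z of bottle_6 in the frame of lane between -0.004 and 0.012 m); the robot touches nothing.
It fails at once if the vial block is pushed away (more than 5 cm) (distance of vial_block from where it was at the start of the episode above 0.05 m).
It fails at once if the bench timer is pushed away (more than 5 cm) (distance of timer from where it was at the start of the episode above 0.05 m).
It fails at once if the conical tube is pushed away (more than 5 cm) (distance of tube from where it was at the start of the episode above 0.05 m).
Of bottle_1, bottle_2, bottle_3, bottle_4 only 1 to 2 are there at a start; the rules pass over those that are not, and their reading is None.
Of bottle_5, bottle_6 only 1 to 2 are there at a start; the rules pass over those that are not, and their reading is None.
Of cap_1, cap_2, cap_3, cap_4 only 3 to 4 are there at a start; the rules pass over those that are not, and their reading is None.
At some moment in a run one of cap_1, cap_2, cap_3, cap_4 may be knocked a few centimetres aside while the robot is not near it.
Once in a run the grip may slacken for a moment while it holds something.
It also fails if it takes over 210 s, if anything falls off the work surface, if the arm or the gripper's body presses on something with over 40 N, if the wrist force passes 120 N, or if a joint passes its speed limit or range.

## Robot

A 7-joint arm with a two-finger parallel gripper is mounted at the origin on a cart in front of the work surface, level with it; the furniture and walls round the work are solid. World frame = base frame: x ahead of the robot, y to its left, z up, the work surface at z = 0. Lengths are in m, angles in degrees, forces in N, time in s.
With the tool pointing down it reaches from about 0.425 to 0.925 m from the base axis. Payload 6.8 kg.
Tool frame: the origin (TCP) lies between the finger pads; the fingertips stand 17 mm ahead of it and the grasp point (between the pads) lies 2 mm behind it (tips_ahead is the z of the fingertips in the tool frame, in m); z points along the fingers, y is the line along which they close (so a half turn about z gives the same grasp; the last joint's range is limited). The gripper opens to 85 mm and grips with 20 to 120 N. Pads are 22 mm wide; open, the fingers measure 114 mm over their backs; the gripper's body (76 mm by 85 mm) begins 54 mm behind the grasp point. The pads swing forward as they close: fully open they stand 13 mm farther back than shut.
Start: joints at [69.265, 27.33, 1.283, 89.118, -0.659, 63.558, -4.761], TCP at [0.169, -0.653, 0.248] pointing down, gripper open.
Joint ranges: [-169.35, 169.35], [-19.33, 120.38], [-80.79, 83.38], [13.8, 139.57], [-78.32, 258.32], [9.67, 109.79], [-169.56, 169.56]. Speed limits (degrees/s): [136.94, 136.94, 180, 180, 180, 180, 180].

## Interface

Orientations are given as a 3x3 rotation matrix whose columns are the frame's x, y, z axes.
In Python, from bench import * gives the robot as it stands. Calls block until the motion is done:
- move_to(position, orientation): joint-space move of the TCP to a pose.
- movel(position, ori=None, feed=0.15): straight line of the TCP; ori=None keeps the orientation; feed is the mean speed in m/s.
- movej(angles): joint-space move.
- release() and close(grip_force=None): open the fingers fully, or close them until they stop; grip_force is the grip in N (None keeps the last).
- wait(seconds).
- ik(position, orientation): joint angles nearest the present ones, or None.
- state(): the state.
- get_image(name): name is "scene" or "top" or "wrist"; returns a dict with "image" (384x512x3 uint8, red, green, blue), "z_map" (384x512 float32, m along the optical axis (not along the pixel's ray), 0 where there is no reading), "mtx" (3x3 intrinsics, pixels), "k1" (the pictures are not rectified: a ray, as slopes to the right and down, at radius r is drawn at 1 + k1 r^2 times it, then the intrinsics apply), "T" (4x4, takes a point from camera to world coordinates); the wrist camera has in their place "T_tool_cam" (4x4, takes a point from camera to tool coordinates, whose origin is the TCP and whose axes are the flange's). Camera axes: x right, y up, looking along -z (the intrinsics and any distortion apply to the point x, -y, -z); pixel columns grow to the right and rows downward; lengths in m; the calibration is good to about 2 mm. A picture is of the moment at which its call begins: read the wrist's pose just before it.
A pose or a line that the arm cannot do raises IKError and nothing moves.
- hand_in(): hands the job in; it is judged then, once.
The state is a dict: "time": time; "joint_positions": joint angles; "dq": joint speeds; "tau": joint torques, N m; "ee_pos": TCP position; "orientation": TCP orientation; "contact_force": force on the tool from outside, world axes, zero at the start; "wrist_torque": the same for the moment, N m; "grip_width": finger opening in m; "finger_force": force on a finger pad.
Only numpy, scipy, OpenCV 4.12 (cv2) and the standard library are available. Lean on these libraries where they do the work, as an engineer would, in place of code of your own. Each camera call takes 0.05 s, during which the arm holds its last target. There are 200 camera calls.

## Working session

There is one attempt and no reset: what is moved stays moved. The work goes in short steps, each a Python script; the robot and the scene stay as the last script left them, time stands still between calls to the robot, and variables do not carry over. Pictures are saved under pics/ and viewed, at most 14 in all, crops included, and the job is handed in when it is done.

```bash
ls; mkdir -p pics
cat > h.py <<'E'
from bench import *
import numpy as np, cv2
def save(n,im): cv2.imwrite(f'pics/{n}.png',cv2.cvtColor(im,cv2.COLOR_RGB2BGR))
def cloud(d,T=None):
    "world point of every pixel from the depth map"
    T=d["T"] if T is None else T
    h,w=d["z_map"].shape; u,v=np.meshgrid(np.arange(w),np.arange(h))
    m=np.array(d["mtx"],float)
    p=cv2.undistortPoints(np.stack([u,v],-1).reshape(-1,1,2).astype(float),m,np.array([d["k1"],0,0,0.])).reshape(h,w,2)
    z=d["z_map"]; P=np.stack([p[...,0]*z,-p[...,1]*z,-z],-1)
    T=np.array(T); W=P@T[:3,:3].T+T[:3,3]; W[z==0]=np.nan
    return W
E
python3 - <<'E'
from h import *
for n in("scene","top"):
    d=get_image(n); save(n+"0",d["image"]); print(n,d["k1"],np.round(d["T"],3).tolist())
    np.savez(n+"0.npz",**{k:d[k] for k in("image","z_map","mtx","k1","T")})
s=state();print(s["time"],np.round(s["orientation"],3).tolist(),s["contact_force"],s["grip_width"])
E
```

```text
pics
scene -0.12168323529275704 [[-0.146, 0.864, -0.482, 0.004], [-0.989, -0.13, 0.066, 0.106], [-0.005, 0.487, 0.873, 1.15], [0.0, 0.0, 0.0, 1.0]]
top -0.015625536947822698 [[0.104, 0.966, -0.237, 0.246], [-0.995, 0.103, -0.019, 0.009], [0.006, 0.238, 0.971, 1.491], [0.0, 0.0, 0.0, 1.0]]
0.1 [[0.968, 0.251, -0.001], [0.251, -0.968, 0.002], [-0.0, -0.002, -1.0]] [-0.37676541  0.13344053  1.3391318 ] 0.08535833810380478
```

View pics/scene0.png

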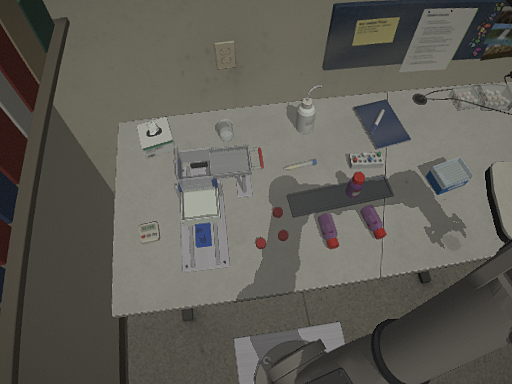

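View pics/top0.png

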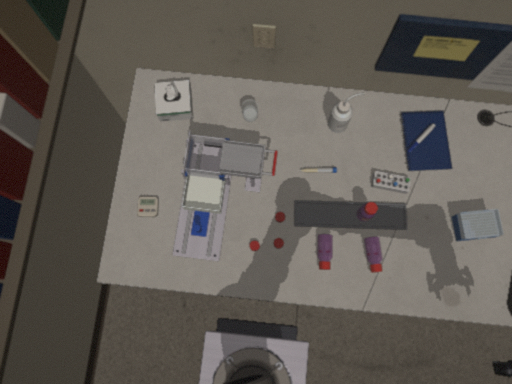

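The scene camera shows the station on the left (base plate around (205,235), spout (193,162), tray (232,162), red bar (261,158)). Three loose red caps are at (277,212), (261,243) and (283,236). There is one standing bottle at (357,185) and two lying ones at (328,230) and (373,222). The top view agrees.

```bash
cat >> h.py <<'E'
def pca(P):
    c=np.median(P,0); _,_,v=np.linalg.svd(P-P.mean(0),full_matrices=False); return c,v
def blobs(d,name,mask,minpx=12,T=None):
    W=cloud(d,T); n,l,s,c=cv2.connectedComponentsWithStats(mask.astype(np.uint8))
    for i in range(1,n):
        if s[i,4]<minpx: continue
        m=(l==i); P=W[m]; P=P[np.isfinite(P).all(1)]
        if len(P)<5: continue
        r=cv2.minAreaRect((P[:,:2]*1000).astype(np.float32))
        print(name,"px",np.round(c[i]).astype(int),s[i,4],"med",np.round(np.median(P,0),3),"z",np.round(np.percentile(P[:,2],[5,95]),3),"rect",np.round(r[0]),np.round(r[1]),round(r[2],1))
def hsv(d): return cv2.cvtColor(d["image"],cv2.COLOR_RGB2HSV).astype(int)
def redm(d): h=hsv(d); return ((h[...,0]<6)|(h[...,0]>172))&(h[...,1]>140)&(h[...,2]>50)
def violm(d): h=hsv(d); return (h[...,0]>135)&(h[...,0]<=172)&(h[...,1]>60)&(h[...,2]>30)
def bluem(d): h=hsv(d); return (h[...,0]>105)&(h[...,0]<130)&(h[...,1]>150)&(h[...,2]>40)
E
python3 - <<'E'
from h import *
for n in("scene","top"):
    d=dict(np.load(n+"0.npz")); print(n,np.round(d["mtx"],1).tolist())
    blobs(d,"red",redm(d)); blobs(d,"viol",violm(d),30); blobs(d,"blue",bluem(d),30)
    W=cloud(d); z=W[...,2]; print("table z",np.nanmedian(z[255:275,290:320]))
    h=hsv(d); 
d=dict(np.load("top0.npz"));W=cloud(d)
h=hsv(d)
for (u,v) in [(300,215),(400,215),(330,215),(350,280),(200,250),(190,180),(240,160),(148,206),(180,250),(215,255),(208,192)]: print((u,v),h[v,u],np.round(W[v,u],3))
for n in("scene","top"):
    d=dict(np.load(n+"0.npz")); 
    im=d["image"][130:280,130:420] if n=="scene" else d["image"][125:275,130:420]
    save(n+"1",cv2.resize(cv2.convertScaleAbs(im,alpha=1.6,beta=10),None,fx=2.7,fy=2.7,interpolation=cv2.INTER_CUBIC))
E
```

```text
scene [[376.3, 0.0, 256.4], [0.0, 376.3, 185.8], [0.0, 0.0, 1.0]]
red px [16 90] 94 med [0.579 0.51  0.632] z [0.573 0.69 ] rect [580. 510.] [7. 5.] 33.2
red px [260 157] 38 med [0.667 0.001 0.14 ] z [0.137 0.143] rect [663.   2.] [ 6. 69.] 89.3
red px [  8 175] 63 med [0.4   0.511 0.596] z [0.573 0.622] rect [400. 510.] [9. 7.] 41.5
red px [358 178] 114 med [ 0.557 -0.302  0.113] z [0.094 0.117] rect [ 561. -304.] [32. 34.] 6.3
red px [379 233] 87 med [ 0.388 -0.343  0.038] z [0.027 0.042] rect [ 391. -344.] [26. 31.] 11.0
red px [260 243] 74 med [0.422 0.038 0.017] z [0.009 0.021] rect [423.  37.] [28. 30.] 38.4
red px [332 243] 90 med [ 0.38  -0.184  0.038] z [0.025 0.043] rect [ 383. -185.] [25. 30.] 4.1
red px [  1 262] 12 med [0.241 0.51  0.574] z [0.566 0.579] rect [240. 512.] [ 2. 10.] 7.6
viol px [354 188] 119 med [ 0.546 -0.293  0.072] z [0.014 0.085] rect [ 550. -302.] [45. 24.] 78.6
viol px [372 218] 215 med [ 0.44  -0.33   0.043] z [0.031 0.05 ] rect [ 445. -334.] [81. 40.] 11.1
viol px [328 227] 140 med [ 0.427 -0.181  0.046] z [0.036 0.051] rect [ 437. -178.] [79. 39.]
[... 1159 characters left out ...]
14 med [ 0.443 -0.333  0.044] z [0.034 0.051] rect [ 443. -334.] [81. 39.] 9.9
blue px [200 224] 235 med [0.469 0.212 0.025] z [0.019 0.082] rect [474. 217.] [42. 74.] 88.3
table z 0.0002485797747908691
(300, 215) [15  8 62] [ 0.539 -0.101 -0.003]
(400, 215) [ 0  4 64] [ 0.572 -0.425  0.003]
(330, 215) [ 0  4 61] [ 0.547 -0.196  0.01 ]
(350, 280) [ 20  22 140] [ 0.347 -0.275 -0.001]
(200, 250) [161  14 150] [0.391 0.207 0.008]
(190, 180) [ 25  20 170] [0.611 0.268 0.027]
(240, 160) [  6  10 124] [0.667 0.107 0.122]
(148, 206) [ 16  38 149] [0.514 0.394 0.012]
(180, 250) [170  11 145] [0.384 0.271 0.005]
(215, 255) [158  12  85] [0.38  0.157 0.011]
(208, 192) [ 28  19 175] [0.578 0.205 0.022]
```

View pics/top1.png

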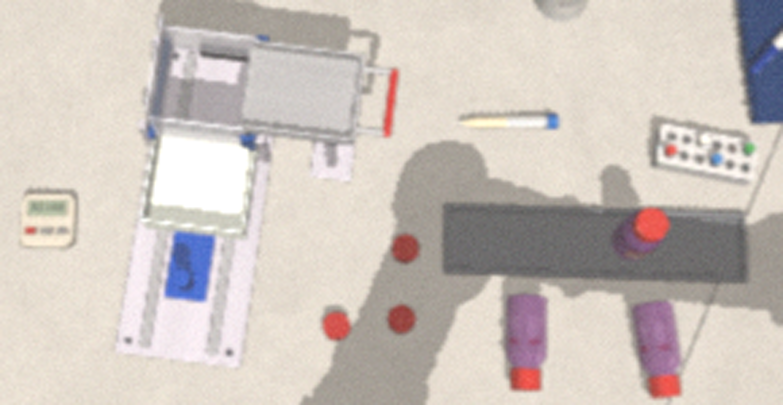

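View pics/scene1.png

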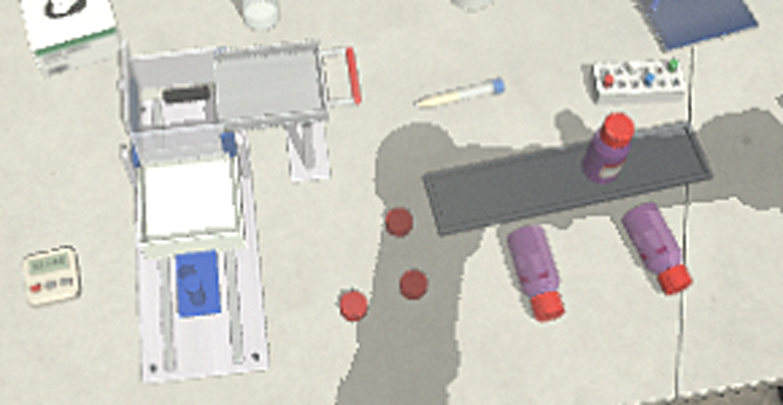

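The enlarged crops confirm three loose caps, one standing bottle and two lying bottles whose caps point toward the robot. Next I fit the station and lane frames.

Run:
```python
from h import *
def rect(n,P):
    r=cv2.minAreaRect((P[:,:2]*1000).astype(np.float32)); print(n,len(P),np.round(r[0],1),np.round(r[1],1),round(r[2],2))
for n in("scene","top"):
    d=dict(np.load(n+"0.npz")); W=cloud(d); h=hsv(d); x,y,z=W[...,0],W[...,1],W[...,2]
    def big(m):
        k,l,s,c=cv2.connectedComponentsWithStats(m.astype(np.uint8)); i=1+np.argmax(s[1:,4]); return W[l==i]
    rect(n+" lane",big((h[...,2]<90)&(h[...,1]<40)&(z<0.02)&(x>.49)&(x<.62)&(y<-.05)&(y>-.5)))
    if n=="scene":rect("lane rim",big((z>0.006)&(z<0.02)&(x>.47)&(x<.62)&(y<-.05)&(y>-.5)))
    rect(n+" trayfloor",big((abs(z-.125)<.006)&(x>.5)&(x<.8)&(y>-0.02)&(y<.25)))
    rect(n+" bluehi",W[bluem(d)&(z>.06)&(x<.52)]) if (bluem(d)&(z>.06)&(x<.52)).sum()>3 else None
    m=(h[...,0]>100)&(h[...,0]<130)&(h[...,1]>120)&(x>.4)&(x<.53)&(y>.1)&(y<.3)
    rect(n+" ledge",W[m&(z<.04)]); P=W[m&(z>.075)]; print("posttop",len(P),np.round(np.median(P,0),4) if len(P) else '')
    rect(n+" base",big((z>.003)&(z<.03)&(x>.3)&(x<.52)&(y>.08)&(y<.33)))
    rect(n+" boxrim",big((abs(z-.063)<.006)&(x>.4)&(x<.68)&(y>.1)&(y<.33)))
    rect(n+" boxfloor",big((abs(z-.021)<.005)&(x>.51)&(x<.68)&(y>.1)&(y<.33)))
    m=redm(d)&(z>.12)&(z<.16)&(x<.75)&(y<.1); c,v=pca(W[m]); print("bar",np.round(c,4),np.round(v[0],3),np.round(np.nanpercentile(W[m],[2,98],axis=0),4).tolist())
```

```text
scene lane 2250 [ 555.2 -269.8] [116.2 385.6] 1.59
lane rim 868 [ 559.4 -264.5] [ 92.8 371.8] 4.29
scene trayfloor 954 [677.9 144.2] [210.1  93.5] 87.41
scene ledge 244 [473.9 216.8] [47.6 79.3] 88.6
posttop 38 [0.452  0.217  0.0818]
scene base 2099 [441.4 216.4] [158.1 157.1] 0.46
scene boxrim 92 [540.1 245. ] [150.7  77.5] 46.72
scene boxfloor 906 [589.7 216.4] [115.2 103.4] 89.39
bar [0.6674 0.0015 0.1397] [-1.     0.02   0.002] [[0.6288, -0.0019, 0.1361], [0.6975, 0.0046, 0.144]]
top lane 2817 [ 556.8 -264. ] [ 97.8 377.8] 2.79
top trayfloor 1149 [672.6 104.8] [129.1  98.1] 89.8
top bluehi 37 [452.  217.6] [19.4 19.2] 80.42
top ledge 277 [473.9 216.7] [44.5 77.3] 87.45
posttop 40 [0.4523 0.2165 0.0817]
top base 2131 [439.2 212.3] [178.1 162.4] 89.0
top boxrim 95 [561.5 215.1] [122.6  96.8] 88.65
top boxfloor 940 [576.4 217.1] [112.2 104. ] 88.89
bar [0.6668 0.0012 0.1401] [-0.999  0.024 -0.035] [[0.6311, -0.0016, 0.1346], [0.6987, 0.0037, 0.1446]]
```

```bash
cat >> h.py <<'E'
def R(d,c):
    "tool orientation: d pointing direction, c closing direction"
    d=np.array(d,float)/np.linalg.norm(d); c=np.array(c,float); c-=d*(c@d); c/=np.linalg.norm(c)
    return np.stack([np.cross(c,d),c,d],1)
def yaw(a): a=np.radians(a); return np.array([np.cos(a),np.sin(a),0])
Z=np.array([0,0,1.])
YS=np.radians(-1.3); SX=np.array([np.cos(YS),np.sin(YS),0]); SY=np.array([-SX[1],SX[0],0]); S0=np.array([.670,.213,0])
def st(x,y,z): return S0+SX*x+SY*y+Z*z
DOWN=-Z
def q(p,Rm): 
    try: return ik(list(p),Rm.tolist())
    except Exception as e: return None
E
python3 - <<'E'
from h import *
def t(n,p,d,c):
    for s in(1,-1):
        a=q(p,R(d,np.array(c)*s)); print(n,s,None if a is None else np.round(a).astype(int).tolist())
post0=np.array([.452,.217,.055])
t("post",post0,DOWN,SY); t("posthome",post0+SX*.093,DOWN,SY); t("postfront",post0-SX*.067,DOWN,SY)
for c in[(.423,.038),(.439,-.038),(.523,-.035)]: t("cap",(*c,.02),DOWN,SY)
t("tray",st(0,-.11,.16),DOWN,SY);t("tray hi",st(0,-.11,.26),DOWN,SY)
for th in(0,.5,1.0):
  a=np.radians(45)+th*.8
  t("bar",st(0,-.052,.125)-SY*.16*np.cos(th)+Z*(.16*np.sin(th)+.01),SY*np.cos(a)-Z*np.sin(a),SY*np.sin(a)+Z*np.cos(a))
for ph in(10,25,40):
    k=np.radians(ph)
    t(f"lie{ph}",(.44,-.18,.03),(np.sin(k),0,-np.cos(k)),(0,1,0)); t(f"stand{ph}",(.557,-.17,.07),(np.cos(k),0,-np.sin(k)),(0,1,0))
    t(f"lie{ph}-",(.44,-.18,.03),(-np.sin(k),0,-np.cos(k)),(0,1,0)); t(f"standR{ph}",(.557,-.395,.07),(np.cos(k),0,-np.sin(k)),(0,1,0))
for k in(45,60): k=np.radians(k); t("standback",(.557,-.17,.06),(-np.cos(k),0,-np.sin(k)),(0,1,0))
E
```

```text
post 1 [9, 39, -54, 118, 45, 46, 17]
post -1 [-1, 33, -40, 119, 33, 39, -154]
posthome 1 [14, 48, -59, 107, 50, 56, 21]
posthome -1 [-4, 37, -31, 108, 27, 43, -142]
postfront 1 [9, 36, -57, 126, 46, 43, 9]
postfront -1 [0, 30, -45, 126, 36, 37, -163]
cap 1 [14, 30, -32, 130, 35, 28, 43]
cap -1 [2, 28, -18, 130, 21, 24, -125]
cap 1 [22, 31, -29, 128, 32, 29, 56]
cap -1 [11, 29, -17, 128, 19, 25, -112]
cap 1 [24, 37, -34, 117, 34, 37, 55]
cap -1 [8, 33, -14, 118, 15, 31, -108]
tray 1 [17, 40, -46, 91, 32, 63, 51]
tray -1 [7, 36, -31, 92, 20, 58, -121]
tray hi 1 [17, 34, -47, 86, 26, 71, 55]
tray hi -1 [11, 32, -38, 86, 20, 69, -121]
bar 1 [42, 50, -45, 91, -14, 55, 105]
bar -1 [24, 43, -16, 93, -39, 61, -56]
bar 1 [36, 39, -51, 90, 9, 59, 78]
bar -1 [16, 31, -18, 92, -15, 58, -83]
bar 1 [19, 33, -47, 86, 26, 72, 58]
bar -1 [12, 30, -35, 86, 19, 70, -118]
lie10 1 [35, 28, -22, 130, 27, 16, 81]
lie10 -1 [21, 27, -6, 131, -1, 13, -72]
stand10 1 None
stand10 -1 None
lie10- 1 [41, 37, -35, 116, 30, 47, 76]
lie10- -1 [20, 32, -8, 118, 10, 40, -86]
standR10 1 [105, 89, -70, 119, 215, 17, -30]
standR10 -1 [105, 89, -70, 119, 215, 17, 150]
lie25 1 [76, 47, -68, 137, 102, 32, 21]
lie25 -1 [76, 47, -68, 137, 102, 32, -159]
stand25 1 None
stand25 -1 None
lie25- 1 [38, 44, -36, 106, 29, 66, 76]
lie25- -1 [16, 39, -7, 108, 10, 58, -87]
standR25 1 [100, 74, -69, 120, 176, 15, -7]
standR25 -1 [93, 64, -58, 120, 212, 19, 129]
lie40 1 None
lie40 -1 None
stand40 1 [74, 57, -68, 136, 149, 40, -13]
stand40 -1 [66, 48, -57, 137, 162, 36, 147]
lie40- 1 [36, 53, -37, 97, 29, 83, 75]
lie40- -1 [13, 47, -3, 99, 9, 74, -86]
standR40 1 [93, 62, -67, 118, 122, 13, 33]
standR40 -1 [93, 62, -67, 118, 122, 13, -147]
standback 1 [29, 61, -39, 75, 28, 101, 76]
standback -1 [9, 55, -2, 77, 7, 93, -85]
standback 1 [32, 52, -38, 86, 28, 83, 76]
standback -1 [12, 47, -5, 88, 8, 76, -87]
```

```bash
cat >> h.py <<'E'
def go(p,Rm,feed=.2): movel(list(p),Rm.tolist(),feed=feed)
def jump(p,Rm): move_to(list(p),Rm.tolist())
def rep(n):
    s=state(); print(n,"t",round(s["time"],1),"p",np.round(s["ee_pos"],4),"grip",round(s["grip_width"],4),"F",np.round(s["contact_force"],1),"ff",np.round(s["finger_force"],1))
E
python3 - <<'E'
from h import *
D=R(DOWN,SY); post=np.array([.4522,.2168,.056])
jump(post+Z*.13,D); rep("hover")
go(post,D); close(30); rep("grip")
go(post+SX*.085,D,.1); rep("near")
go(post+SX*.095,D,.03); rep("home")
release(); rep("rel")
go(post+SX*.095+Z*.12,D)
d=get_image("top"); save("top2",d["image"]); W=cloud(d)
m=bluem(d)&(W[...,0]>.4)&(W[...,0]<.7)&(W[...,1]>.1)&(W[...,1]<.3); blobs(d,"blue",m,20); blobs(d,"red",redm(d),12)
E
```

```text
hover t 3.3 p [0.4527 0.2161 0.1859] grip 0.0853 F [ 0.2  0.1 -0.6] ff 0.0
grip t 4.7 p [0.4524 0.2174 0.0562] grip 0.0178 F [ 0.8  2.4 -0.1] ff 42.5
near t 5.7 p [0.5385 0.2157 0.0563] grip 0.0175 F [ 1.1  5.  -0.2] ff 42.6
home t 6.2 p [0.5454 0.2155 0.0562] grip 0.0175 F [-8.   3.1  8.2] ff 39.0
rel t 6.9 p [0.5472 0.2146 0.056 ] grip 0.0854 F [0.  1.1 0.1] ff 0.0
blue px [201 203] 65 med [0.537 0.221 0.026] z [0.019 0.084] rect [536. 219.] [48. 20.] 66.9
red px [ 18 100] 196 med [0.579 0.51  0.659] z [0.579 0.719] rect [579. 512.] [10. 20.] 37.4
red px [274 162] 36 med [0.666 0.001 0.14 ] z [0.136 0.146] rect [664.   2.] [ 5. 74.] 88.7
red px [  8 195] 92 med [0.399 0.51  0.607] z [0.576 0.64 ] rect [399. 518.] [ 5. 25.] 13.0
red px [371 208] 108 med [ 0.561 -0.304  0.113] z [0.106 0.118] rect [ 563. -305.] [32. 37.] 50.1
red px [254 245] 57 med [0.422 0.037 0.018] z [0.012 0.023] rect [422.  38.] [27. 23.] 24.2
red px [376 267] 59 med [ 0.392 -0.346  0.039] z [0.033 0.044] rect [ 391. -347.] [21. 24.] 9.1
```

```bash
cat >> h.py <<'E'
def wristcam():
    s=state(); d=get_image("wrist"); T=np.eye(4); T[:3,:3]=s["orientation"]; T[:3,3]=s["ee_pos"]
    return d,T@np.array(d["T_tool_cam"])
def findcap(guess,rad=.06):
    "centre of the red top nearest to guess, from the wrist camera"
    d,T=wristcam(); W=cloud(d,T); m=redm(d)&(W[...,2]<.03)&(W[...,2]>.011)
    n,l,s,c=cv2.connectedComponentsWithStats(m.astype(np.uint8)); best=None
    for i in range(1,n):
        if s[i,4]<60: continue
        P=W[l==i]; e=(np.percentile(P[:,:2],2,0)+np.percentile(P[:,:2],98,0))/2
        r=np.linalg.norm(e-guess[:2])
        if best is None or r<best[0]: best=(r,e,s[i,4],np.ptp(P[:,:2],0),np.median(P[:,2]))
    print("cap",best); return d,best
def pick(guess,c=SY):
    D=R(DOWN,c); jump([*guess,.17],D); d,b=findcap(guess)
    if b is None or b[0]>.06: save("miss",d["image"]); rep("miss"); return False
    p=np.array([*b[1],.020]); go(p+Z*.05,D); go(p,D,.12); close(30); rep("grip"); go(p+Z*.2,D,.3); rep("lift")
    return .028<state()["grip_width"]<.038
def place(x,y,dz,c=SY):
    D=R(DOWN,c); p=st(x,y,.125+.020+dz); jump(p+Z*.08,D); go(p,D,.15)
    rep("at"); ok=.028<state()["grip_width"]<.038
    release(); go(p+Z*.1,D,.3); return ok
E
python3 - <<'E'
from h import *
ok=pick((.423,.038))
print(ok)
if ok: print(place(-.024,-.114,.004))
d,T=wristcam(); save("w1",d["image"]); blobs(d,"red",redm(d),40,T)
E
```

```text
cap (np.float64(0.0022554450636988526), array([0.42336947, 0.03577502]), np.int32(750), array([0.03291638, 0.03215707]), np.float64(0.01826470138425787))
grip t 10.4 p [0.4237 0.0357 0.0205] grip 0.0316 F [-2.1  0.6  7. ] ff 29.1
lift t 11.2 p [0.4225 0.0351 0.2188] grip 0.0317 F [-0.8 -0.9 -0.6] ff 29.8
True
at t 12.8 p [0.6437 0.0997 0.1499] grip 0.0318 F [ 1.  -0.4 -0.9] ff 29.8
True
red px [134   6] 403 med [ 0.452 -0.036  0.017] z [0.004 0.019] rect [451. -38.] [14. 31.] 7.1
red px [144  77] 699 med [ 0.526 -0.034  0.018] z [0.011 0.02 ] rect [526. -35.] [32. 32.] 75.6
red px [256 197] 1091 med [0.643 0.099 0.143] z [0.136 0.144] rect [647. 101.] [38. 33.] 35.7
red px [151 214] 676 med [0.658 0.001 0.14 ] z [0.137 0.141] rect [689. -37.] [ 58. 146.] 47.3
```

View pics/w1.png

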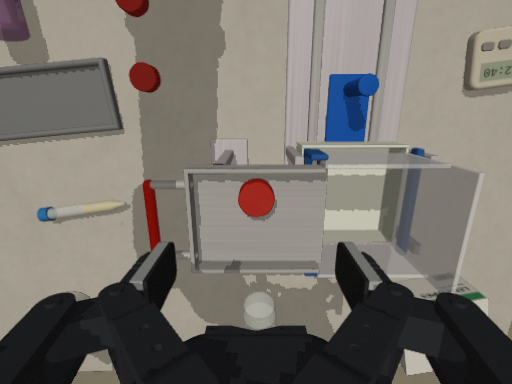

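The wrist view shows the first cap lying flat on the tray at (256,198). The other two caps are at (144,77) and (132,5).

Run:
```python
from h import *
ok=pick((.439,-.038))
if ok: ok=place(.024,-.114,.004); print(ok)
if ok and pick((.524,-.034)): print(place(0,-.075,.024))
jump(st(-.02,-.30,.30),R(DOWN,SY))
d=get_image("top"); save("top3",d["image"][110:290,120:420]); blobs(d,"red",redm(d))
```

```text
cap (np.float64(0.0016307146605981167), array([ 0.4396375 , -0.03950094]), np.int32(754), array([0.03352095, 0.03105033]), np.float64(0.018242621840568463))
grip t 16.7 p [ 0.4399 -0.0396  0.0205] grip 0.0313 F [-1.6 -0.1  6.4] ff 29.3
lift t 17.5 p [ 0.4387 -0.0401  0.2188] grip 0.031 F [ 0.1 -0.  -0.3] ff 29.7
at t 19.3 p [0.6917 0.0983 0.1497] grip 0.0309 F [ 0.9 -0.2 -0.8] ff 29.8
True
cap (np.float64(0.0024598016892061004), array([ 0.5240522 , -0.03645925]), np.int32(750), array([0.03231769, 0.03193283]), np.float64(0.018301774180229102))
grip t 23.1 p [ 0.5244 -0.0365  0.0206] grip 0.0311 F [-1.4  0.2  5.5] ff 29.5
lift t 23.9 p [ 0.523  -0.0371  0.2184] grip 0.0314 F [-0.3  0.5 -0.2] ff 29.7
at t 25.5 p [0.6687 0.1379 0.1698] grip 0.0313 F [ 0.8 -0.1  0. ] ff 29.7
True
red px [18 99] 193 med [0.579 0.51  0.661] z [0.582 0.719] rect [581. 511.] [10. 21.] 45.6
red px [243 151] 74 med [0.69  0.098 0.143] z [0.138 0.147] rect [691. 100.] [32. 24.] 6.7
red px [274 162] 41 med [0.666 0.001 0.14 ] z [0.135 0.145] rect [665.   1.] [ 5. 74.] 88.7
red px [229 157] 74 med [0.667 0.138 0.143] z [0.137 0.148] rect [668. 140.] [31. 25.] 6.2
red px [241 166] 75 med [0.643 0.1   0.143] z [0.138 0.147] rect [643. 100.] [30. 24.] 7.0
red px [  8 195] 84 med [0.399 0.511 0.607] z [0.579 0.642] rect [399. 518.] [ 3. 23.] 7.1
red px [324 265] 71 med [ 0.382 -0.185  0.038] z [0.031 0.045] rect [ 384. -186.] [22. 28.] 5.5
```

```bash
cat >> h.py <<'E'
BAR=np.array([.6655,.0013,.135]); HY=np.array([.6655,.0013,.125])+SY*.16
def barpose(th,t0=45,back=0,k=.85):
    a=np.radians(t0)+th*k; d=SY*np.cos(a)-Z*np.sin(a); c=SY*np.sin(a)+Z*np.cos(a)
    u=-SY*np.cos(th)+Z*np.sin(th); n=SY*np.sin(th)+Z*np.cos(th)
    return HY+u*.16+n*.01+d*(.003-back), R(d,c)
E
python3 - <<'E'
from h import *
p,r=barpose(0,back=.1); jump(p,r); rep("pre")
p,r=barpose(0); go(p,r,.12); close(30); rep("grip")
if state()["grip_width"]<.015:
  for th in np.arange(.1,1.01,.1): go(*barpose(th),.1)
  rep("up"); wait(1.5)
  d=get_image("top"); save("top4",d["image"][110:290,120:420]); blobs(d,"red",redm(d))
  d=get_image("scene"); save("sc4",cv2.resize(d["image"][120:290,130:330],None,fx=3,fy=3)); blobs(d,"red",redm(d))
E
```

```text
pre t 28.1 p [ 0.6639 -0.0666  0.2023] grip 0.0851 F [-0.7  0.1  0.6] ff 0.0
grip t 29.8 p [0.6656 0.0034 0.133 ] grip 0.0089 F [ 0.5 -1.   0.7] ff 29.2
up t 32.8 p [0.6672 0.0839 0.2622] grip 0.0088 F [-1.8 -2.5  1.2] ff 32.1
red px [17 98] 201 med [0.579 0.51  0.665] z [0.582 0.719] rect [579. 512.] [11. 19.] 38.2
red px [198 153] 65 med [0.7   0.251 0.044] z [0.035 0.05 ] rect [700. 251.] [26. 28.] 68.2
red px [245 155] 17 med [0.637 0.084 0.271] z [0.268 0.277] rect [636.  84.] [17.  6.] 5.9
red px [215 163] 27 med [0.669 0.19  0.053] z [0.046 0.056] rect [669. 189.] [21. 10.] 5.3
red px [  9 195] 91 med [0.399 0.51  0.605] z [0.578 0.64 ] rect [399. 518.] [ 6. 25.] 15.0
red px [371 208] 110 med [ 0.561 -0.304  0.113] z [0.103 0.118] rect [ 561. -305.] [33. 32.] 31.9
red px [21 91] 170 med [0.581 0.508 0.612] z [0.574 0.682] rect [602. 507.] [ 7. 52.] 85.2
red px [21 73] 60 med [0.62  0.507 0.637] z [0.607 0.654] rect [623. 508.] [60.  3.] 0.1
red px [20 82] 16 med [0.605 0.507 0.628] z [0.624 0.635] rect [602. 508.] [29.  2.] 2.9
red px [34 95] 28 med [0.615 0.507 0.574] z [0.57
[... 172 characters left out ...]
7 ] z [0.266 0.272] rect [660.  84.] [ 8. 65.] 89.9
red px [ 11 165] 251 med [0.42  0.508 0.595] z [0.569 0.631] rect [440. 507.] [ 9. 93.] 85.1
red px [187 173] 48 med [0.701 0.251 0.044] z [0.037 0.051] rect [702. 251.] [24. 26.] 23.1
red px [  3 224] 21 med [0.305 0.508 0.593] z [0.581 0.598] rect [304. 507.] [11.  3.] 1.1
red px [  3 245] 35 med [0.271 0.508 0.58 ] z [0.57  0.588] rect [270. 508.] [28.  3.] 3.6
red px [331 243] 63 med [ 0.382 -0.178  0.039] z [0.028 0.044] rect [ 297. -124.] [ 24. 241.] 57.7
red px [  3 256] 16 med [0.251 0.507 0.576] z [0.57  0.583] rect [252. 508.] [10.  3.] 9.9
red px [  2 262] 21 med [0.241 0.509 0.572] z [0.565 0.58 ] rect [241. 511.] [ 5. 10.] 23.6
```

View pics/sc4.png

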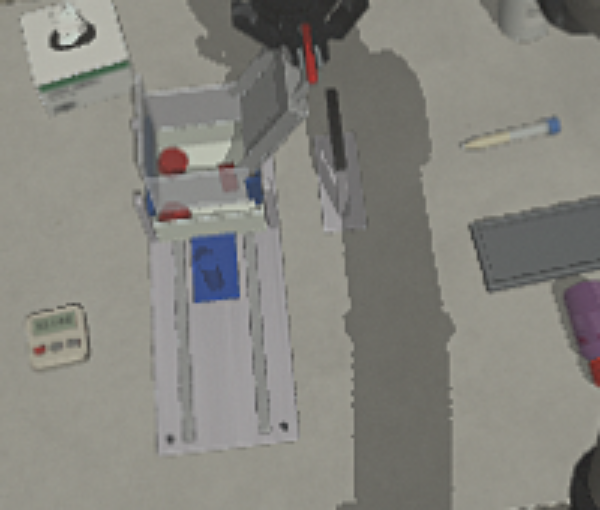

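With the tray tipped, all three caps are down inside the spout and box, at (172,160), (228,178) and (175,212). I lower the tray now.

Run:
```python
from h import *
for th in np.arange(.9,-.01,-.1): go(*barpose(th),.12)
go(*barpose(0),.1); rep("down"); release(); p,r=barpose(0,back=.11); go(p,r,.2); wait(.5)
d=get_image("top"); W=cloud(d); m=redm(d)&(W[...,1]<.35)&(W[...,1]>-.05); blobs(d,"red",m,5)
d=get_image("scene"); W=cloud(d); m=redm(d)&(W[...,1]<.35)&(W[...,1]>-.05); blobs(d,"red",m,5)
post=np.array([.4522,.2168,.056])+SX*.0935; D=R(DOWN,SY)
jump(p+Z*.12-SY*.02,D)
jump(post+Z*.16,D); go(post,D); close(30); rep("post")
go(post-SX*.150,D,.1); rep("near"); go(post-SX*.1585,D,.03); rep("front")
```

```text
down t 37.5 p [0.6656 0.0034 0.1341] grip 0.0085 F [-5.5 -2.7 -1.3] ff 32.9
red px [198 153] 60 med [0.7   0.253 0.043] z [0.037 0.052] rect [700. 252.] [24. 28.] 85.9
red px [274 162] 39 med [0.664 0.001 0.14 ] z [0.136 0.144] rect [664.   1.] [ 5. 73.] 88.8
red px [215 164] 23 med [0.668 0.189 0.052] z [0.046 0.058] rect [669. 189.] [ 9. 23.] 89.5
red px [260 157] 39 med [0.668 0.002 0.14 ] z [0.137 0.143] rect [664.   2.] [ 7. 73.] 87.4
red px [187 173] 44 med [0.701 0.251 0.044] z [0.038 0.049] rect [702. 250.] [24. 24.] 89.3
red px [189 192] 12 med [0.624 0.248 0.05 ] z [0.045 0.055] rect [624. 248.] [ 6. 20.] 8.2
post t 43.0 p [0.5457 0.2156 0.0562] grip 0.0175 F [ 0.6  2.4 -0.7] ff 38.7
near t 44.7 p [0.3956 0.2186 0.0562] grip 0.0178 F [-1.7  4.3  0.2] ff 38.7
front t 45.1 p [0.3871 0.2187 0.0562] grip 0.0175 F [-1.1  4.6 -0.4] ff 38.8
```

Run:
```python
from h import *
post=np.array([.4522,.2168,.056])+SX*.0935; D=R(DOWN,SY)
go(post-SX*.162,D,.03); rep("front"); release(); rep("rel"); go(post-SX*.16+Z*.15,D)
jump([.44,-.05,.25],R(DOWN,(0,1,0)))
d=get_image("top"); save("top5",cv2.resize(d["image"][125:290,130:420],None,fx=2.7,fy=2.7)); W=cloud(d); m=redm(d)&(W[...,1]<.35)&(W[...,1]>-.5); blobs(d,"red",m,5); blobs(d,"blue",bluem(d)&(W[...,2]>.07),5)
blobs(d,"viol",violm(d),30)
for p in(30,35):
  k=np.radians(p)
  for x in(.44,.48):
    for s in(1,-1):
      a=q((x,-.18,.026),R((-np.sin(k),0,-np.cos(k)),(0,s,0))); print(p,x,s,a is not None and np.round(a))
  for y in(-.17,-.395):
   for z in(.054,.1,.15):
    for s in(1,-1):
      a=q((.557,y,z),R((-np.cos(k),0,-np.sin(k)),(0,s,0))); print("st",y,z,s,a is not None and np.round(a))
```

```text
front t 45.4 p [0.3858 0.2188 0.0562] grip 0.0177 F [ 7.2  5.4 -7. ] ff 40.0
rel t 46.0 p [0.3837 0.2183 0.056 ] grip 0.0855 F [ 0.   0.2 -0.7] ff 0.0
red px [275 153] 7 med [0.695 0.001 0.142] z [0.14  0.145] rect [694.   0.] [13.  3.] 3.2
red px [274 164] 28 med [0.657 0.002 0.14 ] z [0.136 0.143] rect [656.   2.] [ 5. 54.] 89.5
red px [378 180] 5 med [ 0.669 -0.337  0.043] z [0.039 0.05 ] rect [ 669. -338.] [3. 5.] 0.9
red px [195 199] 130 med [0.547 0.241 0.045] z [0.036 0.056] rect [547. 240.] [28. 60.] 25.0
red px [371 208] 108 med [ 0.561 -0.304  0.113] z [0.108 0.118] rect [ 560. -304.] [33. 34.] 6.9
red px [187 222] 39 med [0.469 0.255 0.053] z [0.045 0.057] rect [470. 256.] [26. 15.] 69.8
red px [376 267] 67 med [ 0.392 -0.344  0.039] z [0.031 0.045] rect [ 391. -346.] [22. 28.] 5.9
blue px [193 249] 40 med [0.384 0.218 0.082] z [0.078 0.086] rect [384. 219.] [18. 19.] 9.3
viol px [365 214] 63 med [ 0.546 -0.294  0.079] z [0.058 0.087] rect [ 551. -298.] [42. 23.] 59.3
viol px [373 250] 297 med [ 0.442 -0.333  0.046] z [0.034 0.051] rect [ 443. -334.] [82. 37.] 7.9
30 0.44 
[... 595 characters left out ...]
04. -28.  71. -49.]
35 0.48 1 [ 39.  56. -44.  94.  34.  84.  71.]
35 0.48 -1 [-21.  59.  48.  99. -28.  75. -50.]
st -0.17 0.054 1 [ 19.  63. -22.  70.  19. 107.  84.]
st -0.17 0.054 -1 [-16.  72.  48.  73. -23. 104. -55.]
st -0.17 0.1 1 [ 19.  60. -22.  70.  18. 109.  85.]
st -0.17 0.1 -1 [-16.  68.  48.  73. -20. 106. -55.]
st -0.17 0.15 1 [  7.  55.   1.  71.   6. 109.  97.]
st -0.17 0.15 -1 [  9.  55.  -3.  71.   8. 110. -85.]
st -0.395 0.054 1 [ 21.  68.   1.  55.  18. 109. 110.]
st -0.395 0.054 -1 [  3.  77.  48.  57. -15. 105. -47.]
st -0.395 0.1 1 [ 16.  66.  13.  56.  11. 109. 116.]
st -0.395 0.1 -1 [  3.  74.  48.  57. -13. 107. -46.]
st -0.395 0.15 1 False
st -0.395 0.15 -1 False
```

View pics/top5.png

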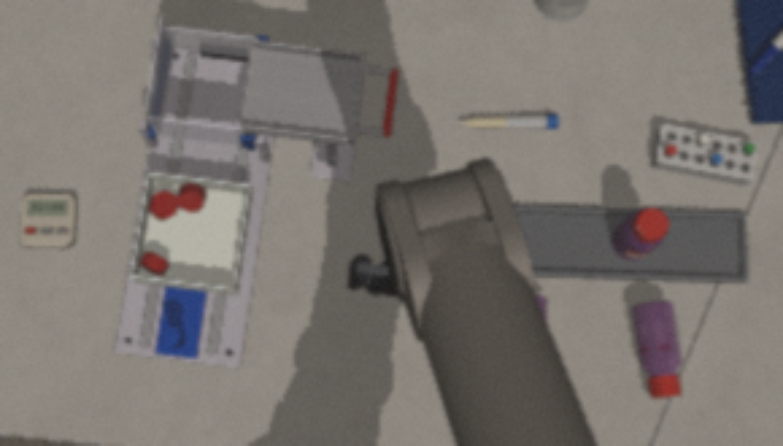

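The top view shows the box at the front end with all three caps inside, at (163,205), (192,197) and (153,262), and the tray level. For the bottles I check which standing poses are reachable.

Run:
```python
from h import *
d=get_image("wrist"); print(np.round(d["T_tool_cam"],3).tolist())
lo=np.array([-169.35,-19.33,-80.79,13.8,-78.32,9.67,-169.56]);hi=np.array([169.35,120.38,83.38,139.57,258.32,109.79,169.56])
for y in(-.17,-.395):
  for k0 in(35,40,45):
    for psi in range(90,271,20):
      out=[]
      for s in(1,-1):
        mg=[]
        for z in(.058,.13):
          k=np.radians(k0); h=yaw(psi); a=q((.557,y,z),R(h*np.cos(k)-Z*np.sin(k),np.cross(Z,h)*s))
          mg.append(-1 if a is None else int(min(np.min(a-lo),np.min(hi-a))))
        out.append(mg)
      print(y,k0,psi,out)
```

```text
[[0.001, 0.957, 0.29, 0.074], [1.0, -0.001, -0.001, -0.001], [-0.0, 0.29, -0.957, -0.127], [0.0, 0.0, 0.0, 1.0]]
-0.17 35 90 [[5, 4], [35, 34]]
-0.17 35 110 [[7, 4], [27, 23]]
-0.17 35 130 [[2, 2], [13, 9]]
-0.17 35 150 [[1, 1], [4, 0]]
-0.17 35 170 [[2, 1], [0, 0]]
-0.17 35 190 [[5, 2], [3, 2]]
-0.17 35 210 [[8, 3], [0, 4]]
-0.17 35 230 [[14, 8], [4, 0]]
-0.17 35 250 [[21, 15], [9, 5]]
-0.17 35 270 [[28, 22], [16, 13]]
-0.17 40 90 [[0, 9], [35, 34]]
-0.17 40 110 [[5, 3], [30, 26]]
-0.17 40 130 [[2, 4], [18, 13]]
-0.17 40 150 [[3, 2], [8, 4]]
-0.17 40 170 [[7, 3], [3, 1]]
-0.17 40 190 [[10, 5], [2, 1]]
-0.17 40 210 [[13, 8], [4, 0]]
-0.17 40 230 [[19, 13], [8, 3]]
-0.17 40 250 [[26, 20], [13, 9]]
-0.17 40 270 [[27, 27], [20, 17]]
-0.17 45 90 [[2, 5], [35, 34]]
-0.17 45 110 [[2, 0], [34, 29]]
-0.17 45 130 [[1, 4], [22, 17]]
-0.17 45 150 [[3, 4], [13, 8]]
-0.17 45 170 [[12, 8], [8, 3]]
-0.17 45 190 [[15, 10], [7, 1]]
-0.17 45 210 [[18, 13], [8, 3]]
-0.17 45 230 [[24, 18], [12, 7]]
-0.17 45 250 [[31, 25], [17, 12]]
-0.17 45 270 [[27, 27], [23, 20]]
-0.395 35 90 [[1, 2], [19, 15]]
-0.395
[... 253 characters left out ...]
8, 14]]
-0.395 35 270 [[29, 29], [27, 25]]
-0.395 40 90 [[6, 2], [23, 19]]
-0.395 40 110 [[3, 1], [8, 4]]
-0.395 40 130 [[0, -1], [0, -1]]
-0.395 40 150 [[-1, -1], [-1, -1]]
-0.395 40 170 [[3, -1], [0, -1]]
-0.395 40 190 [[6, 2], [3, 0]]
-0.395 40 210 [[15, 9], [5, 1]]
-0.395 40 230 [[24, 19], [12, 8]]
-0.395 40 250 [[35, 29], [21, 17]]
-0.395 40 270 [[29, 30], [30, 28]]
-0.395 45 90 [[5, 2], [27, 22]]
-0.395 45 110 [[5, 1], [13, 9]]
-0.395 45 130 [[2, 1], [4, 0]]
-0.395 45 150 [[1, 0], [0, 0]]
-0.395 45 170 [[8, 4], [0, 1]]
-0.395 45 190 [[12, 6], [3, 4]]
-0.395 45 210 [[19, 14], [9, 3]]
-0.395 45 230 [[29, 23], [16, 11]]
-0.395 45 250 [[40, 33], [24, 20]]
-0.395 45 270 [[30, 31], [31, 28]]
```

```bash
cat >> h.py <<'E'
lo=np.array([-169.35,-19.33,-80.79,13.8,-78.32,9.67,-169.56]);hi=np.array([169.35,120.38,83.38,139.57,258.32,109.79,169.56])
def Rb(a,d,s): return R(d,s*np.cross(a,d))
def lie(a,p): p=np.radians(p); return -np.sin(p)*np.array(a)-np.cos(p)*Z
def stand(h,p): p=np.radians(p); return np.cos(p)*np.array(h)-np.sin(p)*Z
E
python3 - <<'E'
from h import *
Y=np.array([0,1.,0])
for p in(35,40):
 for sa in(1,-1):
  for s in(1,-1):
   for nm,pos,Rm in[("lie",(.44,-.15,.026),Rb(sa*Y,lie(sa*Y,p),s)),("lieup",(.44,-.15,.18),Rb(sa*Y,lie(sa*Y,p),s)),("st",(.557,-.22,.058),Rb(Z,stand(-Y,p),s)),("stup",(.557,-.22,.18),Rb(Z,stand(-Y,p),s)),("st2",(.557,-.14,.058),Rb(Z,stand(-Y,p),s))]:
    a=q(pos,Rm); print(p,sa,s,nm,None if a is None else (np.round(a).astype(int).tolist(),int(min(np.min(a-lo),np.min(hi-a)))))
E
```

```text
35 1 1 lie ([33, 48, -55, 127, 77, 76, 104], 12)
35 1 1 lieup ([47, 37, -75, 123, 65, 85, 120], 6)
35 1 1 st ([12, 48, -28, 112, 78, 79, -69], 27)
35 1 1 stup ([24, 40, -45, 111, 76, 90, -59], 20)
35 1 1 st2 ([5, 49, -30, 111, 72, 83, -72], 26)
35 1 -1 lie ([15, 38, -31, 128, 70, 58, -73], 11)
35 1 -1 lieup ([38, 27, -59, 124, 59, 73, -56], 15)
35 1 -1 st ([23, 53, -44, 112, 84, 91, 111], 19)
35 1 -1 stup ([30, 44, -53, 111, 79, 96, 121], 13)
35 1 -1 st2 ([16, 55, -46, 110, 79, 95, 107], 15)
35 -1 1 lie ([64, 48, -45, 113, 1, 46, 25], 26)
35 -1 1 lieup ([68, 33, -49, 110, -9, 61, 26], 29)
35 -1 1 st ([12, 48, -28, 112, 78, 79, -69], 27)
35 -1 1 stup ([24, 40, -45, 111, 76, 90, -59], 20)
35 -1 1 st2 ([5, 49, -30, 111, 72, 83, -72], 26)
35 -1 -1 lie ([-11, 62, 60, 118, -72, 87, -87], 6)
35 -1 -1 lieup ([-18, 49, 73, 116, -60, 96, -97], 10)
35 -1 -1 st ([23, 53, -44, 112, 84, 91, 111], 19)
35 -1 -1 stup ([30, 44, -53, 111, 79, 96, 121], 13)
35 -1 -1 st2 ([16, 55, -46, 110, 79, 95, 107], 15)
40 1 1 lie ([28, 49, -52, 127, 78, 80, 101], 12)
40 1 1 lieup ([42, 37, -71, 124, 66, 88, 116], 9
[... 206 characters left out ...]
lieup ([36, 31, -62, 124, 63, 81, -61], 15)
40 1 -1 st ([27, 52, -46, 112, 83, 87, 113], 22)
40 1 -1 stup ([33, 43, -56, 110, 78, 93, 123], 17)
40 1 -1 st2 ([19, 53, -48, 111, 78, 91, 109], 18)
40 -1 1 lie ([66, 51, -46, 111, -2, 49, 28], 28)
40 -1 1 lieup ([69, 36, -49, 109, -12, 63, 29], 30)
40 -1 1 st ([12, 45, -26, 113, 75, 73, -66], 26)
40 -1 1 stup ([24, 37, -43, 111, 72, 84, -55], 26)
40 -1 1 st2 ([6, 46, -29, 111, 70, 77, -69], 28)
40 -1 -1 lie ([-9, 65, 60, 116, -73, 93, -85], 5)
40 -1 -1 lieup ([-15, 53, 73, 114, -62, 102, -94], 7)
40 -1 -1 st ([27, 52, -46, 112, 83, 87, 113], 22)
40 -1 -1 stup ([33, 43, -56, 110, 78, 93, 123], 17)
40 -1 -1 st2 ([19, 53, -48, 111, 78, 91, 109], 18)
```

```bash
cat >> h.py <<'E'
from collections import namedtuple
B=namedtuple("B","base a")
def findbottle(guess,rad=.09):
    "base point (xy) and axis (base to cap) of the lying bottle near guess, wrist camera"
    d,T=wristcam(); W=cloud(d,T); near=(np.hypot(W[...,0]-guess[0],W[...,1]-guess[1])<rad)&(W[...,2]>.026)&(W[...,2]<.065)
    V=W[violm(d)&near]; C=W[redm(d)&near]
    if len(V)<200 or len(C)<60: print("nobottle",len(V),len(C)); save("nobottle",d["image"]); return None
    P=np.vstack([V[V[:,2]>.036],C[C[:,2]>.030]])[:,:2].astype(np.float32)
    vx,vy,x0,y0=cv2.fitLine(P,cv2.DIST_HUBER,0,.01,.01).ravel(); a=np.array([vx,vy]); c=np.array([x0,y0])
    if a@(np.median(C[:,:2],0)-np.median(V[:,:2],0))<0: a=-a
    t=(np.vstack([V,C])[:,:2]-c)@a; t0,t1=np.percentile(t,[.5,99.5]); print("bottle c",np.round(c,3),"yaw",round(np.degrees(np.arctan2(a[1],a[0])),1),"len",round(t1-t0,4),"ztop",np.round(np.percentile(V[:,2],98),3))
    base=c+a*(t1-.109+t0)/2
    return B(np.array([*base,.024]),np.array([*a,0]))
def relay(guess,lay):
    "turn the lying bottle so its cap points to +y, its base-side grip point at lay"
    b=None; D0=R(DOWN,(0,1,0)); jump([guess[0],guess[1],.20],D0); b=findbottle(guess)
    if b is None: return None
    c=np.cross(Z,b.a); c=c if c[1]>0 else -c; D=R(DOWN,c); p=b.base+b.a*.045
    go(p+Z*.09,D); go(p,D,.12); close(40); rep("grip"); go(p+Z*.10,D)
    ang=np.arctan2(c[1],c[0])+np.pi/2-np.arctan2(b.a[1],b.a[0]); D1=R(DOWN,yaw(np.degrees(ang)))
    l=np.array([*lay,.025]); jump(l+Z*.10,D1); rep("turned"); go(l,D1,.12); release(); rep("laid"); go(l+Z*.17,D1)
    return findbottle(lay)
E
python3 - <<'E'
from h import *
print(relay((.43,-.182),(.44,-.16)))
E
```

```text
bottle c [ 0.425 -0.187] yaw -176.7 len 0.1066 ztop 0.049
grip t 50.7 p [ 0.435  -0.1861  0.0247] grip 0.0466 F [-1.1 -0.4  5.9] ff 40.3
turned t 52.7 p [ 0.4396 -0.1598  0.1244] grip 0.0465 F [ 0.1 -0.1 -2.4] ff 41.3
laid t 54.1 p [ 0.4401 -0.1601  0.0251] grip 0.0851 F [-0.3 -0.8  0.6] ff 0.0
bottle c [ 0.44  -0.152] yaw 89.4 len 0.1056 ztop 0.049
B(base=array([ 0.43930377, -0.20664645,  0.024     ]), a=array([0.01123686, 0.99993688, 0.        ]))
```

Run:
```python
from h import *
jump([.55,-.18,.32],R(DOWN,(0,1,0))); d,T=wristcam(); W=cloud(d,T); save("w2",d["image"])
x,y,z=W[...,0],W[...,1],W[...,2]; h=hsv(d); dark=(h[...,2]<110)&(h[...,1]<50)
for n,m in [("rim",(z>.0085)&(z<.0145)),("floordark",dark&(z>.001)&(z<.007))]:
    m=m&(x>.49)&(x<.63)&(y<-.06)&(y>-.46)
    out=[]
    for yy in np.arange(-.28,-.09,.03):
        k=m&(abs(y-yy)<.006)
        if k.sum()>10: out.append((round(yy,2),*np.round(np.percentile(x[k],[3,97]),4),int(k.sum())))
    print(n,out)
    kk=m&(abs(x-.557)<.02); print(" y max",np.nanpercentile(y[kk],99) if kk.any() else None)
```

```text
rim [(np.float64(-0.28), np.float64(0.516), np.float64(0.5996), 95), (np.float64(-0.25), np.float64(0.5133), np.float64(0.5979), 79), (np.float64(-0.22), np.float64(0.5115), np.float64(0.5962), 75), (np.float64(-0.19), np.float64(0.5086), np.float64(0.5925), 77), (np.float64(-0.16), np.float64(0.507), np.float64(0.591), 73), (np.float64(-0.13), np.float64(0.504), np.float64(0.5893), 75), (np.float64(-0.1), np.float64(0.5025), np.float64(0.5877), 77)]
 y max -0.08022498145205467
floordark [(np.float64(-0.28), np.float64(0.5249), np.float64(0.5931), 136), (np.float64(-0.25), np.float64(0.5217), np.float64(0.5911), 101), (np.float64(-0.22), np.float64(0.5201), np.float64(0.5893), 87), (np.float64(-0.19), np.float64(0.5177), np.float64(0.5861), 87), (np.float64(-0.16), np.float64(0.5153), np.float64(0.5843), 93), (np.float64(-0.13), np.float64(0.5138), np.float64(0.5823), 86), (np.float64(-0.1), np.float64(0.5121), np.float64(0.5789), 244)]
 y max -0.08830208720798284
```

View pics/w2.png

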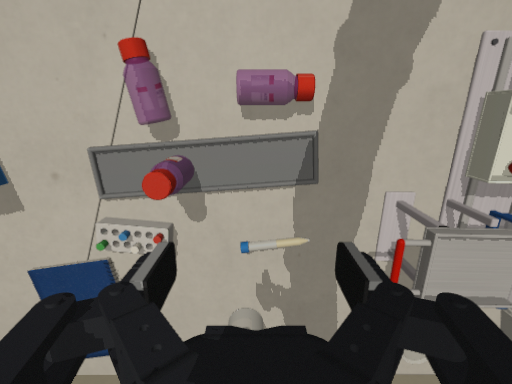

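The wrist view shows the lane tilted about 4° (its middle near (210,165)), with the standing bottle at (165,178), the re-laid bottle at (275,87) with its cap to the left, and the other lying bottle at (148,85). I grasp the re-laid bottle with a lean and stand it up.

```bash
cat >> h.py <<'E'
def lanex(y): return .5453-.0725*(y+.10)
def erect(b,y,p=38,g=.055):
    Y=np.array([0,1.,0]); dl=lie(b.a,p); Rl=Rb(b.a,dl,1); t=b.base+b.a*g-dl*.005
    jump(t-dl*.12+Z*.03,Rl); go(t-dl*.08,Rl); go(t,Rl,.1); close(45); rep("grip"); go(t+Z*.12,Rl,.2); rep("lift")
    Rs=Rb(Z,stand(-Y,p),1); off=Rs@Rl.T@(t-b.base)
    tgt=np.array([lanex(y),y,.0055])+off
    jump([.50,y+.03,.20],Rs); rep("spun"); jump(tgt+Z*.06,Rs); rep("above")
    return tgt,Rs
def leave(tgt,Rs):
    go(tgt,Rs,.06); rep("down"); release(); d=Rs[:,2]; go(tgt-d*.10,Rs,.1); go(tgt-d*.12+Z*.12,Rs); rep("out")
E
python3 - <<'E'
from h import *
b=B(np.array([ 0.4393, -0.2066,.024]),np.array([ 0.0112, 0.99994, 0]))
tgt,Rs=erect(b,-.222); np.savez("tgt.npz",tgt=tgt,Rs=Rs)
d=get_image("top"); save("top6",cv2.resize(d["image"][125:290,210:430],None,fx=3,fy=3))
d=get_image("scene"); save("sc6",cv2.resize(d["image"][100:290,210:430],None,fx=3,fy=3))
E
```

```text
grip t 59.3 p [ 0.4403 -0.1481  0.0285] grip 0.0465 F [-1.7  1.2  6.5] ff 46.5
lift t 60.1 p [ 0.4394 -0.1489  0.1472] grip 0.0468 F [-0.3 -0.1 -1.2] ff 46.3
spun t 62.7 p [ 0.4999 -0.192   0.1998] grip 0.046 F [-0.6  0.4 -1.5] ff 46.3
above t 63.1 p [ 0.5537 -0.218   0.1227] grip 0.0464 F [ 0.4  0.4 -1.6] ff 46.3
```

View pics/sc6.png

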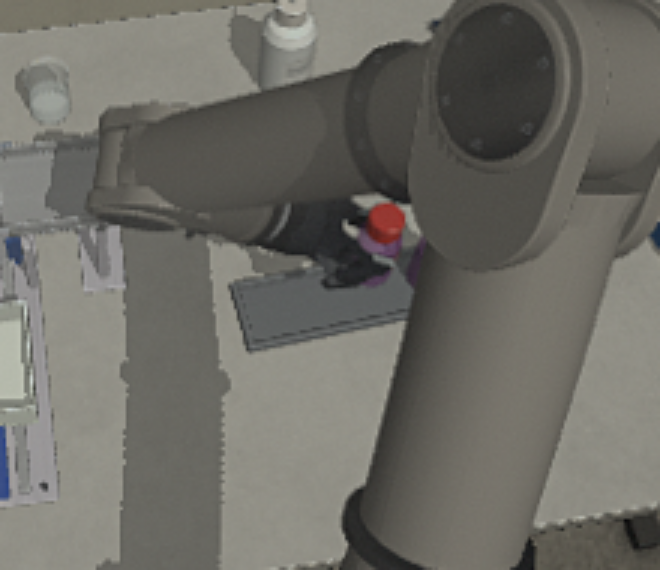

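The bottle hangs upright in the grip with its cap at (387,222), above the lane. I set it down.

Run:
```python
from h import *
f=np.load("tgt.npz"); leave(f["tgt"],f["Rs"])
b=relay((.437,-.336),(.44,-.16)); print(b)
jump([.53,-.18,.32],R(DOWN,(0,1,0))); d,T=wristcam(); blobs(d,"red",redm(d),60,T); save("w3",d["image"])
```

```text
down t 64.4 p [ 0.5544 -0.218   0.0639] grip 0.0468 F [ 0.3 -0.5 -0.9] ff 46.3
out t 66.8 p [ 0.5536 -0.1241  0.2564] grip 0.0857 F [-0.4  0.8 -0.6] ff 0.0
bottle c [ 0.433 -0.341] yaw -168.1 len 0.1065 ztop 0.049
grip t 71.0 p [ 0.4426 -0.3392  0.0248] grip 0.0466 F [-1.4  0.9  5.6] ff 40.8
turned t 73.3 p [ 0.4398 -0.1602  0.1246] grip 0.0463 F [-0.5 -0.9 -2.4] ff 41.4
laid t 74.8 p [ 0.4401 -0.1601  0.0251] grip 0.0854 F [0.3 0.5 0. ] ff 0.0
bottle c [ 0.44  -0.152] yaw 89.5 len 0.1056 ztop 0.049
B(base=array([ 0.43929475, -0.20671276,  0.024     ]), a=array([0.00848112, 0.99996406, 0.        ]))
red px [305 101] 433 med [ 0.44  -0.111  0.04 ] z [0.032 0.043] rect [ 440. -111.] [34. 24.] 0.1
red px [509 180] 68 med [0.555 0.206 0.039] z [0.033 0.043] rect [555. 206.] [22.  4.] 8.0
red px [223 192] 727 med [ 0.551 -0.222  0.114] z [0.102 0.115] rect [ 553. -223.] [37. 36.] 88.7
red px [160 198] 784 med [ 0.561 -0.303  0.114] z [0.097 0.115] rect [ 584. -330.] [ 36. 100.] 40.6
red px [396 268] 241 med [ 0.645 -0.002  0.14 ] z [0.136 0.142] rect [688.  44.] [154.  36.] 45.6
```

View pics/w3.png

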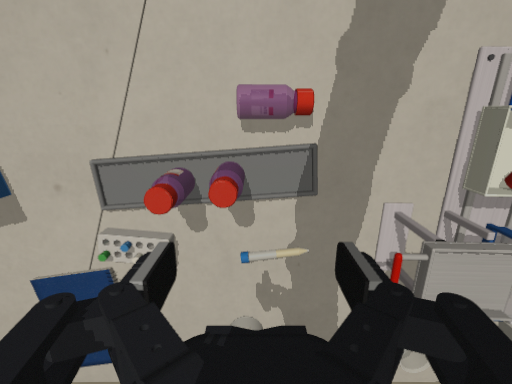

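The first bottle stands in the lane at (225,185) beside its neighbour at (168,190), and the second one is re-laid at (275,101). I repeat the erecting move for the second bottle.

Run:
```python
from h import *
b=B(np.array([ 0.4393, -0.2067,.024]),np.array([ 0.0085, 0.99996, 0]))
tgt,Rs=erect(b,-.139)
if state()["grip_width"]>.04:
    leave(tgt,Rs)
jump([.53,-.12,.32],R(DOWN,(0,1,0))); d,T=wristcam(); blobs(d,"red",redm(d),60,T); save("w4",d["image"])
jump([.3,-.45,.35],R(DOWN,(0,1,0)))
```

```text
grip t 80.0 p [ 0.4401 -0.1481  0.0285] grip 0.0464 F [-1.   3.4  5.7] ff 46.5
lift t 80.7 p [ 0.4392 -0.149   0.1472] grip 0.0463 F [ 0.5 -1.  -2.1] ff 46.3
spun t 83.3 p [ 0.4999 -0.1091  0.1998] grip 0.0466 F [-0.9 -0.  -1.8] ff 46.4
above t 83.8 p [ 0.5477 -0.1352  0.1229] grip 0.0463 F [-0.8  1.8 -1.6] ff 46.4
down t 85.0 p [ 0.5484 -0.135   0.0639] grip 0.0461 F [ 0.2  0.2 -1.8] ff 46.4
out t 87.4 p [ 0.5477 -0.0412  0.2564] grip 0.0852 F [-0.4  0.5 -0.3] ff 0.0
red px [507 122] 120 med [0.47  0.239 0.04 ] z [0.032 0.047] rect [471. 242.] [22. 12.] 23.5
red px [490 176] 911 med [0.547 0.23  0.044] z [0.035 0.055] rect [547. 237.] [40. 67.] 7.7
red px [241 187] 725 med [ 0.546 -0.139  0.114] z [0.102 0.115] rect [ 565. -144.] [38. 72.] 73.0
red px [177 191] 783 med [ 0.551 -0.22   0.114] z [0.097 0.115] rect [ 573. -242.] [38. 91.] 43.4
red px [115 198] 853 med [ 0.561 -0.302  0.113] z [0.097 0.115] rect [ 563. -305.] [36. 37.] 60.1
red px [123 249] 68 med [ 0.67  -0.339  0.043] z [0.031 0.045] rect [ 672. -340.] [10. 13.] 43.8
```

View pics/w4.png

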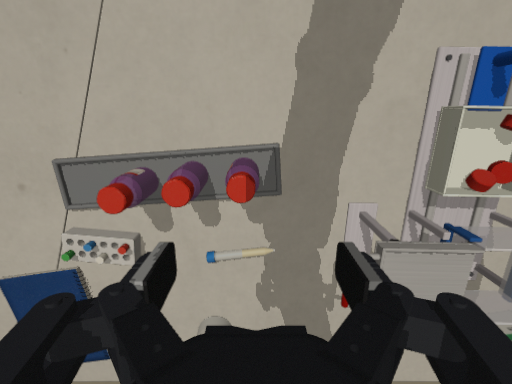

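All three bottles stand in the lane at (128,190), (185,184) and (242,180), and the three caps are in the box at the front end of its rail. I hand in.

Run:
```python
from h import *
d=get_image("top"); W=cloud(d); blobs(d,"blue",bluem(d)&(W[...,2]>.07),5); m=redm(d)&(W[...,1]<.35)&(W[...,1]>-.5); blobs(d,"red",m,8); rep("end")
print(hand_in())
```

```text
blue px [193 249] 41 med [0.384 0.218 0.082] z [0.077 0.088] rect [385. 218.] [19. 20.] 2.7
red px [274 162] 40 med [0.668 0.001 0.14 ] z [0.133 0.144] rect [666.   1.] [ 5. 76.] 88.7
red px [195 199] 127 med [0.546 0.242 0.045] z [0.036 0.055] rect [545. 239.] [26. 60.] 15.2
red px [316 207] 114 med [ 0.546 -0.138  0.113] z [0.106 0.118] rect [ 547. -139.] [34. 35.] 51.2
red px [343 208] 100 med [ 0.553 -0.22   0.113] z [0.107 0.117] rect [ 552. -219.] [32. 31.] 3.6
red px [371 208] 114 med [ 0.561 -0.304  0.112] z [0.105 0.118] rect [ 561. -305.] [32. 35.] 8.4
red px [187 222] 39 med [0.468 0.253 0.053] z [0.046 0.058] rect [469. 255.] [26. 14.] 69.9
end t 91.0 p [ 0.3014 -0.4488  0.3502] grip 0.0852 F [0.4 0.8 1.1] ff 0.0
the job is handed in; nothing more can be done
None
```

The job is handed in (no verdict was returned): in the last images the box is at the front end of its rail with all three caps in it, the tray is level, and all three bottles stand upright in the lane, at about 91 s on the robot's clock.

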